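Pack the light sensor and close the heavy case lid

ROBOT

A 6-joint arm with a two-finger parallel gripper is mounted at the origin on a cart in front of the work surface, level with it; the furniture and walls round the work are solid. World frame = base frame: x ahead of the robot, y to its left, z up, the work surface at z = 0. Lengths are in m, angles in rad, forces in N, time in s.
With the tool pointing down it reaches from about 0.35 to 0.775 m from the base axis. Payload 7.3 kg.
Tool frame: the origin (TCP) lies on the centre line of the jaws, within the pads' length; the fingertips stand 17 mm ahead of it and the grasp point (between the pads) lies 2 mm behind it (robot.tcp_to_tips is the distance from the TCP to the fingertips, in m); z points along the fingers, y is the line along which they close (so a half turn about z gives the same grasp; the last joint's range is limited). The gripper opens to 92 mm and grips with 3 to 60 N. Pads are 19 mm wide; open, the fingers measure 130 mm over their backs; the gripper's body (75 mm by 190 mm) begins 47 mm behind the grasp point.
Start: joints at [1.183, 0.342, 1.524, -0, 1.275, -0.146], TCP at [0.126, 0.51, 0.244] pointing down, gripper open.
Joint ranges: [-2.53, 2.53], [-0.77, 2.02], [0.04, 2.7], [-1, 4.14], [0.28, 2.66], [-3.11, 3.11]. Speed limits (rad/s): [2.57, 2.57, 3.14, 3.14, 3.14, 3.14].

INTERFACE

Orientations are given as [roll, pitch, yaw] about the fixed x, y, z axes, in that order (R = Rz(yaw) Ry(pitch) Rx(roll)).
In Python, from cell import robot gives the robot as it stands. The module is installed in compiled form; this text tells all that it offers.
- The arm moves only by the tool carry_out, never from a script. Its argument "commands" is a list of rows, each a list of 3 entries, a list of its own where there are three numbers: the shift along the tool's x, y, z in m, then the turn about the tool's z in rad, then the opening, from 0 (shut) to 1 (fully open). In form: [[[dx, dy, dz], yaw, claw], ...]. A call has 1 to 20 rows; each row shifts and turns the commanded pose from where the row before left it, along the tool's axes as they then stand; what a row does not reach is not made up. A row lasts 1/8 s, in which the tool goes at most 62.5 mm and 10.7 degrees, less where a joint would pass 70% of its speed; a pose out of reach is approached as far as the arm can. A call is refused whole if a number of a shift passes 0.0625 or a number of a turn 0.188, either way. A call with a gripper value outside its range is refused whole. The fingers move at their own pace and stop on an object; "newtons" is the grip in N (left out, the last holds). Time passes only in rows, so rows that do not move let the fingers close. It gives the time, the measured TCP pose, the force, the opening and the grip force at its end, in the units of the state.
- robot.observe(): the state, without advancing time (a new reading comes with each control period).
- robot.read_camera(name): name is "scene" or "top" or "wrist"; returns a dict with "pixels" (480x640x3 uint8, red, green, blue), "fx", "fy", "cx", "cy" (pixels), "k1" (the pictures are not rectified: a ray, as slopes to the right and down, at radius r is drawn at 1 + k1 r^2 times it, then the intrinsics apply), "view" (4x4, takes a point from world to camera coordinates); the wrist camera has in their place "T_tool_cam" (4x4, takes a point from camera to tool coordinates, whose origin is the TCP and whose axes are the flange's). Camera axes: x right, y up, looking along -z (the intrinsics and any distortion apply to the point x, -y, -z); pixel columns grow to the right and rows downward; lengths in m; the calibration is good to about 2 mm. A picture is of the moment at which its call begins: read the wrist's pose just before it. There is no depth.
- robot.hand_in(): hands the job in; it is judged then, once.
Trained networks look in a picture, given as the dict that the camera call returned (one of the last four; its "shot" number tells which), for a name from the list of things; names that differ only in an ending like _2 or _b are one class to them, and where a whole thing is asked for, a point or a joint stands for the part that bears it (a point fixed in the world has none). Each returns a list of dicts, best first, with "p" (0 to 1); they miss things now and then, are a little off and sometimes report something else, mostly with a low value. They report only what shows in the picture. A call takes as long as a camera call.
- robot.find_in(picture, name): "at" ([column, row] in pixels, amid what is visible of it).
- robot.tip_of(picture, name): "at" ([column, row] in pixels: a listed point, or the origin of a listed thing).
The state is a dict: "time": time; "qpos": joint angles; "qvel": joint speeds; "joint_efforts": joint torques, N m; "tool_pos": TCP position; "tool_rot": TCP orientation; "contact_force": force on the tool from outside, world axes, zero at the start; "torque": the same for the moment, N m; "opening": finger opening in m; "grip_force": force on a finger pad.
Only numpy, scipy, OpenCV 4.12 (cv2) and the standard library are available. Lean on these libraries where they do the work, as an engineer would, in place of code of your own. Each camera call takes 0.05 s, during which the arm holds its last target. There are 200 camera calls.

TASK

Lay the steel sensor tube from its bench rest into the V cradle of the open hard case without dropping it. Then push the heavy, stiff lid over and down onto it without letting it slam, and press the closed lid down near its front edge with about 15 N for a good second so that it beds fully shut on the tube. Never push on the lid with more than 25 N, and leave the bottle, the vial and the tape roll where they stand.

Things in the scene. Friction and masses are not known exactly. Their poses are not given: they have to be found in the camera images.
- case: Grey hard case, fixed on a riser 50 mm above the bench, open on top: 200 mm deep (its x), 310 mm wide (its y), rim 75 mm high, walls 6 mm. Origin: centre of its underside; x to the hinge side, away from the robot; z up. The lid's hinge line runs along y at x = +100, z = 75 mm. Inside lies a springy cradle (see nest); between its saddles 65 mm are free on either side of the tube, down to z = 23 mm.
- nest (a point): Where the tube's middle belongs: case x = -5, y = 0, z = 57.5 mm, fixed to the case, same axes. Two 90 degree V saddles of the cradle, 40 mm long, at y = +85 and -85 mm, hold it along the case's y, either way round; end blocks leave 257 mm for its 245 mm. By its weight it rests about 1 mm lower, some 5 mm above the rim; the lid pushes it and the sprung cradle down by that.
- lid (a joint): Lid angle, rad: 0 fully shut, on a hard stop; 1.57 upright; grows as it opens away from the robot. Grey slab 200 x 310 x 30 mm, 0.64 to 0.96 kg. Its friction hinge (1.15 N m) holds it at any angle, also shut: it takes 1 to 7 N at the front edge to move it, and 3 to 8 N to push it shut over the last 5 mm against the cradle.
- lid_front (a point): Middle of the lid's front edge on its outer (upper when shut) face; moves with the lid. It lies 200 mm from the hinge line along the lid and 30.5 mm out from the lid's inner face, in whose plane the hinge line lies. Axes as the case's when shut: z points out of the outer face, x to the hinge. The lid's side faces are 155 mm to either side.
- sensor_mid (a point): Middle of the steel sensor: a tube 47 mm in diameter and 245 mm long, 0.62 kg, on its axis. x runs along the tube. It lies level at the start on a low bench rest (two V blocks at 80 mm either side of the middle, which reach 15 mm below the axis; between them the space is free down to a plate 36 mm below the axis), its axis 86 mm above the bench.
- sample_bottle: White bottle, 54 mm in diameter, 103 mm high, a bystander. Origin: centre of its underside.
- blue_vial: Small vial, 34 mm in diameter, 58 mm high, a bystander. Origin: centre of its underside.
- tape_roll: Roll of tape lying flat, 100 mm in diameter, 25 mm high, a bystander. Origin: centre of its underside.

How it is judged:
By the outcome, as a careful person would: the job done as asked, in the order asked, and still so for the second after the job is handed in, with the robot touching nothing.
It also fails if it takes over 72 s, if anything falls off the work surface, if the arm or the gripper's body presses on something with over 40 N, if the wrist force passes 120 N, or if a joint passes its speed limit or range.

## Working session

There is one attempt and no reset: what is moved stays moved. The work goes in short steps, Python scripts to look and compute and a tool call to move; the robot and the scene stay as the last step left them, time stands still between calls to the robot, and variables do not carry over. Pictures are saved under pics/ and viewed, at most 10 in all, crops included, and the job is handed in when it is done.

Besides the shell and the picture viewer there is one more tool, called after ">>>" as a command line: name --argument value ..., lists and objects as JSON in quotes. carry_out: Moves the arm, as the interface text tells. Its arguments: {"type":"object","properties":{"commands":{"type":"array"},"newtons":{"type":"number"}},"required":["commands"]}

```bash
mkdir -p pics
cat > h.py <<'E'
import numpy as np, cv2
from cell import robot
def ray(c,uv,pose=None):
    x=(uv[0]-c['cx'])/c['fx']; y=(uv[1]-c['cy'])/c['fy']; rd=np.hypot(x,y); r=rd
    for _ in range(20): r=rd/(1+c['k1']*r*r)
    s=r/rd if rd>0 else 1
    d=np.array([x*s,-y*s,-1.])
    if 'view' in c:
        V=np.array(c['view']); return -V[:3,:3].T@V[:3,3], V[:3,:3].T@d
    T=pose@np.array(c['T_tool_cam']); return T[:3,3],T[:3,:3]@d
def atz(c,uv,z,pose=None):
    o,d=ray(c,uv,pose); return o+d*(z-o[2])/d[2]
def proj(c,p,pose=None):
    V=np.array(c['view']) if 'view' in c else np.linalg.inv(pose@np.array(c['T_tool_cam']))
    q=V[:3,:3]@p+V[:3,3]; x=q[0]/-q[2]; y=-q[1]/-q[2]; k=1+c['k1']*(x*x+y*y)
    return np.array([c['fx']*x*k+c['cx'],c['fy']*y*k+c['cy']])
def pose():
    from scipy.spatial.transform import Rotation as R
    s=robot.observe(); T=np.eye(4); T[:3,3]=s['tool_pos']; T[:3,:3]=R.from_euler('xyz',s['tool_rot']).as_matrix(); return T
def save(c,n): cv2.imwrite('pics/'+n+'.png',c['pixels'][:,:,::-1])
E
cat > a.py <<'E'
from h import *
np.set_printoptions(precision=4,suppress=True)
print(robot.observe())
for cam in ['scene','top']:
    c=robot.read_camera(cam); save(c,cam+'0'); print(cam,ray(c,[320,240]))
    for n,z in [('case',.05),('nest',.1075),('lid_front',None),('sensor_mid',.086),('sample_bottle',0),('blue_vial',0),('tape_roll',0)]:
        for f in ('find_in','tip_of'):
            for r in getattr(robot,f)(c,n)[:2]:
                print(n,f,np.round(r['at'],1),round(r['p'],2), atz(c,r['at'],z if z is not None else .3))
E
python3 a.py
```

```text
{'time': 0.0, 'qpos': array([ 1.183 ,  0.3427,  1.525 , -0.    ,  1.2754, -0.146 ]), 'qvel': array([ 0.0003,  0.0006,  0.0009, -0.0016, -0.0018,  0.0001]), 'joint_efforts': array([ -0.0008, -43.1236, -24.4214,   0.0717,   0.056 ,  -0.0001]), 'tool_pos': array([0.1256, 0.5094, 0.243 ]), 'tool_rot': array([-3.1401, -0.0002,  2.8998]), 'contact_force': array([-0.0887, -0.0526,  0.3986]), 'torque': array([-0.0319, -0.0328, -0.0256]), 'grip_force': 0.0, 'opening': 0.09143929064671376}
scene (array([-0.3103, -0.4804,  1.084 ]), array([ 0.6138,  0.2993, -0.7307]))
case find_in [367.  239.9] 0.67 [ 0.6141 -0.1778  0.05  ]
case tip_of [357.3 273.1] 0.87 [ 0.4904 -0.1989  0.05  ]
nest find_in [368.3 241.9] 0.63 [ 0.5574 -0.2004  0.1075]
nest tip_of [357.9 259.5] 0.9 [ 0.4885 -0.1987  0.1075]
lid_front find_in [383.  197.2] 0.89 [ 0.5335 -0.2347  0.3   ]
lid_front tip_of [388.  161.3] 0.97 [ 0.666  -0.1993  0.3   ]
lid_front tip_of [356.6 272.9] 0.57 [ 0.2967 -0.2655  0.3   ]
sensor_mid tip_of [215.7 226.3] 0.84 [0.4533 0.2187 0.086 ]
sample_bottle find_in [453.5 272.1] 0.64 [ 0.6449 -0.4306  0
[... 609 characters left out ...]
-0.1966  0.1075]
lid_front tip_of [381.  137.4] 0.9 [ 0.6363 -0.2096  0.3   ]
lid_front tip_of [444.6 317.4] 0.42 [ 0.2963 -0.3097  0.3   ]
sensor_mid find_in [179.  252.6] 0.74 [0.4515 0.2197 0.086 ]
sensor_mid tip_of [178.3 252.7] 0.57 [0.4513 0.2213 0.086 ]
sample_bottle find_in [457.1 188.3] 0.96 [ 0.6166 -0.4532  0.    ]
sample_bottle tip_of [454.1 192.5] 0.92 [ 0.6056 -0.4444  0.    ]
blue_vial find_in [211.7 163.6] 0.55 [0.6878 0.1662 0.    ]
blue_vial tip_of [213.8 168.9] 0.71 [0.6737 0.1606 0.    ]
tape_roll find_in [457.7 309.2] 0.76 [ 0.3132 -0.4331  0.    ]
tape_roll find_in [376.7 161.6] 0.46 [ 0.6882 -0.2499  0.    ]
tape_roll tip_of [448.4 317.2] 0.94 [ 0.2947 -0.4087  0.    ]
```

View pics/top0.png

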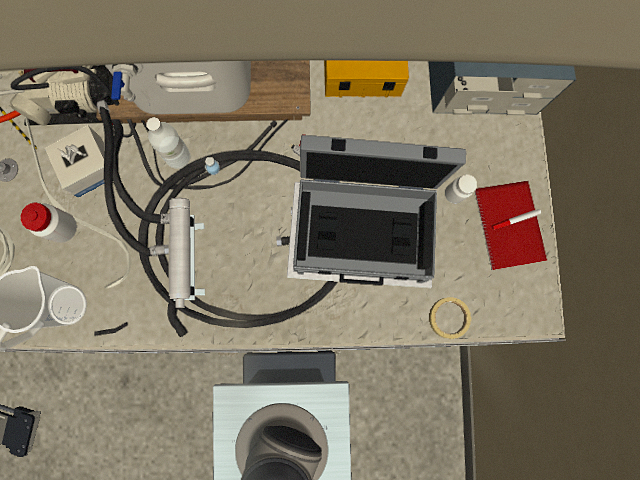

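View pics/scene0.png

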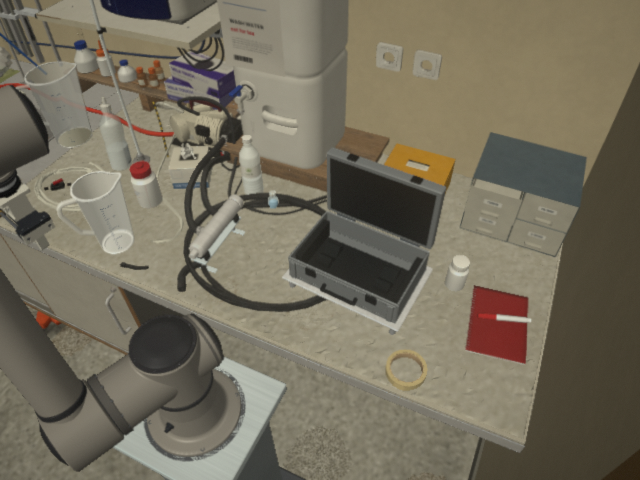

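```bash
cat > b.py <<'E'
from h import *
np.set_printoptions(precision=4,suppress=True)
C={k:robot.read_camera(k) for k in('scene','top')}
def tri(a,b):
    o1,d1=ray(C['scene'],a);o2,d2=ray(C['top'],b);d1/=np.linalg.norm(d1);d2/=np.linalg.norm(d2)
    t=np.linalg.lstsq(np.c_[d1,-d2],o2-o1,rcond=None)[0]; p,q=o1+d1*t[0],o2+d2*t[1]
    return (p+q)/2,np.linalg.norm(p-q)
for n in['lid_front','nest','sensor_mid','case','sample_bottle','blue_vial','tape_roll']:
    a,b=[robot.tip_of(C[k],n) for k in('scene','top')]
    if a and b: print(n,tri(a[0]['at'],b[0]['at']))
t=C['top']
im=t['pixels']
save({'pixels':np.ascontiguousarray(cv2.resize(im[120:300,280:480],(800,720))[0:600])},'crop1')
save({'pixels':np.hstack([cv2.resize(im[125:290,285:475],(760,660))])[:600]},'x')
save({'pixels':cv2.resize(im[190:320,140:240],(400,520))},'tube')
a=np.hstack([cv2.resize(im[125:295,285:475],(475,425)),cv2.resize(im[190:320,140:240],(325,425))])
save({'pixels':a},'crop2')
E
python3 b.py
```

```text
lid_front (array([ 0.6203, -0.2074,  0.3247]), np.float64(0.0011643215104934447))
sensor_mid (array([0.4457, 0.2165, 0.0973]), np.float64(0.005956435239686268))
case (array([ 0.4842, -0.2011,  0.0643]), np.float64(0.006382837390057178))
sample_bottle (array([ 0.2858, -0.1522,  0.5676]), np.float64(0.35953263388053425))
blue_vial (array([ 0.6886,  0.1763, -0.0295]), np.float64(0.014629314396390874))
```

View pics/crop2.png

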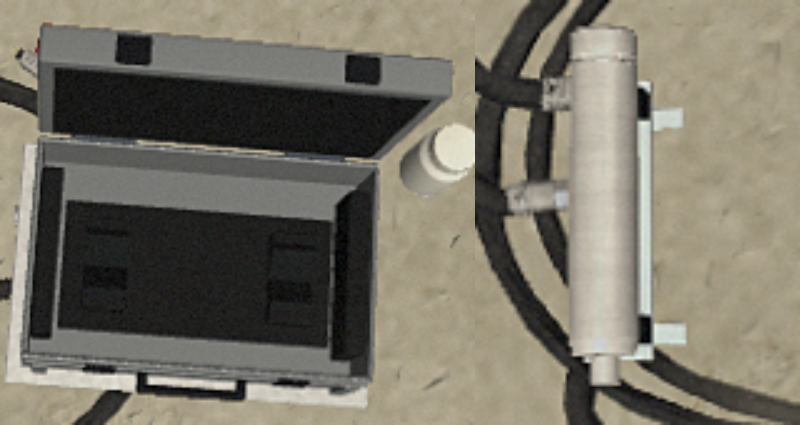

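```bash
cat > c.py <<'E'
from h import *
np.set_printoptions(precision=4,suppress=True)
t=robot.read_camera('top')
A,B,S=[atz(t,p,z) for p,z in(((179.4,199.2),.09),((179.7,298),.09),((180,307.7),.09))]
print('tube',A,B,S,np.linalg.norm(A-B),np.linalg.norm(A-S),np.arctan2(*(A-B)[[1,0]]))
px=lambda x,y:(285+x/2.5,125+y/2.5)
for a,b,z in(((38,137),(378,162),.125),((22,353),(370,378),.125)):
    P,Q=atz(t,px(*a),z),atz(t,px(*b),z); print(P,Q,np.linalg.norm(P-Q),np.arctan2(-(P-Q)[0],(P-Q)[1]))
print(robot.read_camera('wrist')['T_tool_cam'])
E
python3 c.py
```

```text
tube [0.574  0.2215 0.09  ] [0.3498 0.2147 0.09  ] [0.3285 0.2137 0.09  ] 0.22434855236081638 0.24565327974297976 0.03013469637988599
[ 0.6055 -0.0553  0.125 ] [ 0.5794 -0.3612  0.125 ] 0.3070414689344949 -0.08494546985985697
[ 0.4127 -0.0387  0.125 ] [ 0.385  -0.3414  0.125 ] 0.30395346876697266 -0.0914637726104777
[[ 0.0008  0.9585  0.285   0.078 ]
 [ 1.     -0.0008 -0.0001 -0.0011]
 [ 0.0001  0.285  -0.9585 -0.1416]
 [ 0.      0.      0.      1.    ]]
```

>>> carry_out --commands '[[[-0.02,-0.0106,0],0,1],[[-0.04,-0.0213,0],0,1],[[-0.05,-0.0266,0],0,1],[[-0.055,-0.0293,0],0,1],[[-0.055,-0.0293,0],0,1],[[-0.055,-0.0293,0],0,1],[[-0.055,-0.0293,0],0,1],[[-0.035,-0.0186,0],-0.09,1],[[-0.02,-0.0105,0],-0.09,1],[[0,0,0],-0.092,1],[[0,0,0],0,1],[[0,0,0],0,1]]'

```text
time: 3.9
tool_pos: [0.4515, 0.2205, 0.2438]
tool_rot: [3.141, 0.0, -3.113]
contact_force: [0.1, 0.3, 0.1]
opening: 0.0919
grip_force: 0.0
```

```bash
cat > d.py <<'E'
from h import *
import sys
np.set_printoptions(precision=4,suppress=True)
s=robot.observe();T=pose();c=robot.read_camera('wrist');save(c,sys.argv[1])
print(s['time'],s['tool_pos'],s['tool_rot'],s['contact_force'])
for n,z in (('sensor_mid',.086),) if len(sys.argv)<3 else (('nest',.1075),('case',.05)):
    for r in robot.tip_of(c,n)[:2]: print(n,r, atz(c,r['at'],z,T))
E
python3 d.py w1
```

```text
3.9 [0.4515 0.2205 0.2438] [ 3.1414  0.0001 -3.1127] [0.0622 0.2524 0.0539]
sensor_mid {'at': [313.8, 222.3], 'p': 0.91} [0.4505 0.2183 0.086 ]
```

View pics/w1.png

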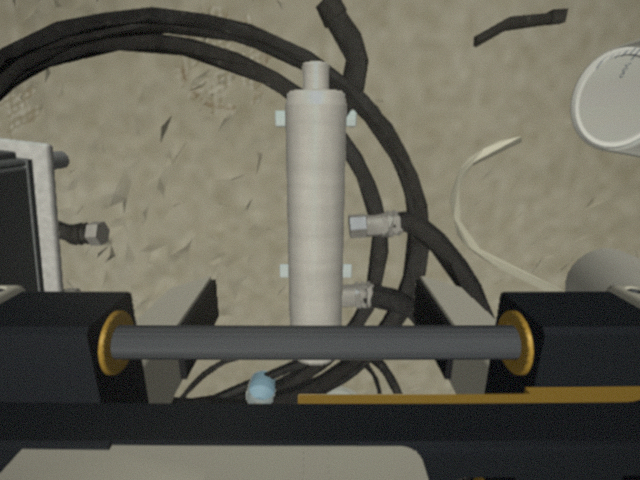

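```bash
cat > e.py <<'E'
from h import *
np.set_printoptions(precision=4,suppress=True)
T=pose();c=robot.read_camera('wrist')
for p,z in(((315,118),.071),((315,270),.071),((316,62),.09),((313,362),.09),((316,150),.1),((316,300),.1)): print(p,atz(c,p,z,T))
E
python3 e.py
```

```text
(315, 118) [0.3673 0.2169 0.071 ]
(315, 270) [0.499  0.2209 0.071 ]
(316, 62) [0.3286 0.2165 0.09  ]
(313, 362) [0.5828 0.2216 0.09  ]
(316, 150) [0.3908 0.2184 0.1   ]
(316, 300) [0.5146 0.2222 0.1   ]
```

>>> carry_out --commands '[[[0,-0.001,0.02],0,1],[[0.001,0,0.03],0,1],[[0,0,0.035],0,1],[[0,0,0.035],0,1],[[0,0,0.025],0,1],[[0,0,0.0145],0,1],[[0,0,0],0,1],[[0,0,0],0,0],[[0,0,0],0,0],[[0,0,0],0,0],[[0,0,0],0,0],[[0,0,0],0,0]]' --newtons 40

```text
time: 5.55
tool_pos: [0.4509, 0.2201, 0.0845]
tool_rot: [3.14, 0.001, -3.112]
contact_force: [-4.3, 16.8, 2.9]
opening: 0.0465
grip_force: 20.5
```

>>> carry_out --commands '[[[0,0,0],0,0],[[0,0.001,0],0,0],[[0,0,0],0,0]]'

```text
time: 5.92
tool_pos: [0.4508, 0.2204, 0.0845]
tool_rot: [3.141, 0.0, -3.111]
contact_force: [0.0, 2.0, 2.2]
opening: 0.0461
grip_force: 40.0
```

>>> carry_out --commands '[[[0,0,-0.006],0,0],[[0,0,-0.015],0,0],[[0,0,-0.025],0,0],[[0,0,-0.03],0.085,0],[[0,0,-0.025],0.165,0],[[0,0,-0.018],0.165,0],[[0,0,-0.01],0.165,0],[[0,0,0],0.165,0],[[0,0,0],0.165,0],[[0,0,0],0.165,0],[[0,0,0],0.165,0],[[0,0,0],0.165,0],[[0,0,0],0.165,0],[[0,0,0],0.119,0],[[-0.01,0,0],0,0],[[-0.0245,0,0],0,0],[[-0.04,0,0],0,0],[[-0.04,0.01,0],0,0],[[-0.04,0.01,0],0,0],[[-0.04,0.01,0],0,0]]'

```text
time: 8.43
tool_pos: [0.4631, 0.022, 0.2136]
tool_rot: [3.142, 0.0, 1.486]
contact_force: [0.7, 0.6, -6.0]
opening: 0.046
grip_force: 40.0
```

>>> carry_out --commands '[[[-0.045,0.01,0],0,0],[[-0.045,0.01,0],0,0],[[-0.045,0,0],0,0],[[-0.04,0,0],0,0],[[-0.03,0,0],0,0],[[-0.015,0,0],0,0],[[0,0,0],0,0],[[0,0,0],0,0],[[0,0,0],0,0]]'

```text
time: 9.55
tool_pos: [0.4642, -0.196, 0.2133]
tool_rot: [-3.141, -0.0, 1.484]
contact_force: [0.3, 0.3, -6.0]
opening: 0.0461
grip_force: 40.0
```

```bash
python3 d.py w2 c
```

```text
9.55 [ 0.4642 -0.196   0.2133] [-3.1415 -0.0004  1.4844] [ 0.3244  0.2949 -5.9708]
```

View pics/w2.png

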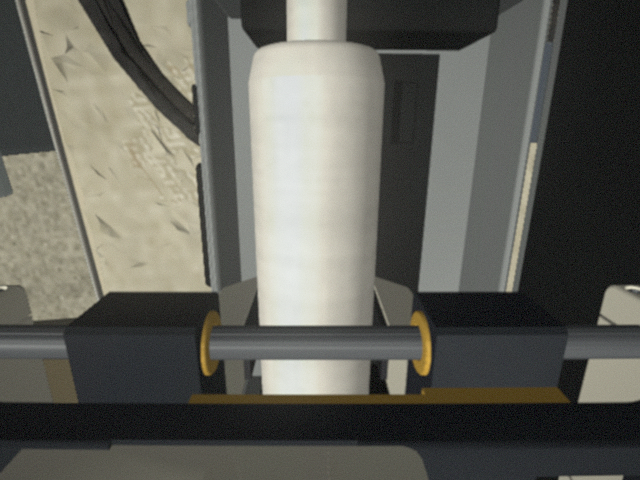

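```bash
cat > e.py <<'E'
from h import *
np.set_printoptions(precision=4,suppress=True)
T=pose();c=robot.read_camera('wrist')
o=np.array([.4929,-.1995,.05]);y=-.088
R=np.array([[np.cos(y),-np.sin(y),0],[np.sin(y),np.cos(y),0],[0,0,1]])
for P in((-.1,.15,.075),(-.1,.05,.075),(-.094,.149,.075),(-.094,.05,.075),(.094,.149,.075),(.094,.05,.075),(.1,.05,.075),(.1,.149,.075)): print(P,proj(c,o+R@np.array(P),T).round(1))
for p in((191,30),(209,270),(548,100),(517,260)): print(p,R.T@(atz(c,p,.125,T)-o))
im=c['pixels'].copy()
save({'pixels':im},'w3')
g=cv2.cvtColor(im,cv2.COLOR_RGB2GRAY).astype(int)
for r in(60,150,250):
    d=np.abs(np.diff(cv2.GaussianBlur(g[r-2:r+3].mean(0).astype(np.float32)[None],(3,1),0)[0])); print(r,[(i,int(d[i])) for i in range(170,600) if d[i]>6 and d[i]>=d[max(0,i-2):i+3].max()])
E
python3 e.py
```

```text
(-0.1, 0.15, 0.075) [186.5 -15.1]
(-0.1, 0.05, 0.075) [201.5 170.7]
(-0.094, 0.149, 0.075) [197.7 -13. ]
(-0.094, 0.05, 0.075) [211.3 170.7]
(0.094, 0.149, 0.075) [543.4 -11.3]
(0.094, 0.05, 0.075) [516.3 171.5]
(0.1, 0.05, 0.075) [525.9 171.6]
(0.1, 0.149, 0.075) [554.3 -11.1]
(191, 30) [-0.0995  0.1279  0.075 ]
(209, 270) [-0.1006 -0.0155  0.075 ]
(548, 100) [0.1064 0.0918 0.075 ]
(517, 260) [ 0.1035 -0.008   0.075 ]
60 [(193, 13), (199, 13), (228, 22), (252, 17), (380, 19), (438, 30), (486, 10), (534, 9), (540, 17), (557, 18)]
150 [(182, 7), (193, 6), (199, 14), (206, 13), (233, 22), (251, 17), (380, 20), (430, 28), (475, 10), (520, 11), (525, 9), (528, 21), (535, 28), (541, 18)]
250 [(201, 42), (207, 31), (214, 11), (239, 21), (255, 21), (375, 21), (421, 29), (463, 12), (504, 11), (512, 22), (518, 25), (524, 24)]
```

>>> carry_out --commands '[[[0,0.012,0],0,0],[[-0.001,0.012,0],0,0],[[0,0,0.015],0,0],[[0,0,0.025],0,0],[[0,0,0.025],0,0],[[0,0,0.02],0,0],[[0,0,0.01],0,0],[[0,0,0.005],0,0],[[0,0,0],0,0],[[0,0,0],0,0]]'

```text
time: 11.0
tool_pos: [0.4883, -0.2003, 0.1138]
tool_rot: [3.14, 0.0, 1.483]
contact_force: [-0.5, 0.3, -6.2]
opening: 0.0466
grip_force: 40.0
```

>>> carry_out --commands '[[[0.0012,0,0.003],0,0],[[0,0,0.002],0,0],[[0,0,0.0015],0,0],[[0,0,0.001],0,0],[[0,0,0],0,0],[[0,0,0],0,0]]'

```text
time: 11.75
tool_pos: [0.4888, -0.1992, 0.1063]
tool_rot: [3.139, 0.001, 1.483]
contact_force: [3.6, 0.7, -1.9]
opening: 0.046
grip_force: 40.0
```

>>> carry_out --commands '[[[0,0.001,0.0005],0,0],[[0,0,0.0005],0,0],[[0,0,0],0,0],[[0,0,0],0,0]]'

```text
time: 12.25
tool_pos: [0.4892, -0.1992, 0.1048]
tool_rot: [3.141, 0.0, 1.483]
contact_force: [2.8, -0.7, 0.3]
opening: 0.0459
grip_force: 40.0
```

>>> carry_out --commands '[[[0,0,0],0,0.6],[[0,0,0],0,0.8],[[0,0,0],0,0.8],[[0,0,0],0,0.8],[[0,0,-0.006],0,0.8],[[0,0,-0.015],0,0.8],[[0,0,-0.03],0,0.8],[[0,0,-0.04],0,0.8],[[-0.02,0,-0.04],0,0.8],[[-0.03,0,-0.04],0,0.8],[[-0.02,0,-0.02],0,0.8],[[0,0,0],0,0.8],[[0,0,0],0,0.8]]'

```text
time: 13.88
tool_pos: [0.4825, -0.2678, 0.295]
tool_rot: [-3.14, -0.001, 1.483]
contact_force: [0.2, 0.3, 0.3]
opening: 0.0735
grip_force: 0.0
```

```bash
cat > f.py <<'E'
from h import *
np.set_printoptions(precision=4,suppress=True)
T=pose();c=robot.read_camera('wrist');save(c,'w4');print(robot.observe()['tool_pos'],robot.observe()['qpos'])
for r in robot.tip_of(c,'sensor_mid')[:1]: print(r,atz(c,r['at'],.1065,T))
E
python3 f.py
```

```text
[ 0.4825 -0.2676  0.2947] [-0.6455  0.3598  1.3561  0.0004  1.428  -0.5581]
{'at': [316.1, 134.7], 'p': 0.9} [ 0.4878 -0.1991  0.1065]
```

View pics/w4.png

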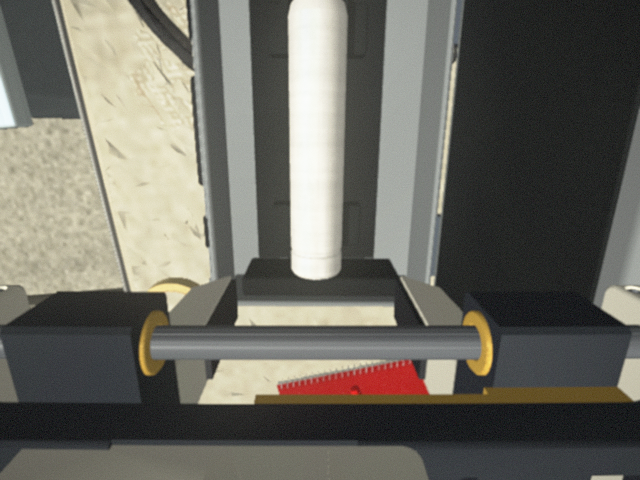

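>>> carry_out --commands '[[[0,0,-0.02],-0.087,0],[[0,0,-0.03],-0.1745,0],[[0,0,-0.02],-0.1745,0],[[0,0,-0.01],-0.1745,0],[[0,0,0],-0.1745,0],[[0,0,0],-0.1745,0],[[0,0,0],-0.1745,0],[[0,0,0],-0.1745,0],[[0,0,0],-0.1745,0],[[0,0,0],-0.088,0],[[0,0,0],0,0],[[0,0,0],0,0]]' --newtons 10

```text
time: 15.48
tool_pos: [0.4829, -0.2683, 0.3753]
tool_rot: [3.141, -0.001, 3.053]
contact_force: [-0.6, 0.4, 0.5]
opening: 0.0006
grip_force: 0.0
```

```bash
cat > g.py <<'E'
from h import *
from scipy.spatial.transform import Rotation as Ro
np.set_printoptions(precision=4,suppress=True)
s=robot.observe();print(s['time'],s['tool_pos'],s['tool_rot'],s['qpos'],s['opening'],s['contact_force'])
o=np.array([.4929,-.1995,.05]);y=-.088;R=Ro.from_euler('z',y).as_matrix()
print('case coords of TCP',R.T@(s['tool_pos']-o))
C={k:robot.read_camera(k) for k in('scene','top')}
for k in C:
    r=robot.tip_of(C[k],'lid_front')[:1]
    for th in(1.4,1.57,1.7): print(k,r,th,proj(C[k],o+R@np.array([.1-.2*np.cos(th)+.0305*np.sin(th),0,.075+.2*np.sin(th)+.0305*np.cos(th)])))
E
python3 g.py
```

```text
15.475 [ 0.4829 -0.2683  0.3753] [ 3.1409 -0.0008  3.0526] [-0.646   0.3337  1.1803  0.0002  1.6287 -2.1277] 0.0005753756921492454 [-0.5996  0.3776  0.5487]
case coords of TCP [-0.0039 -0.0694  0.3253]
scene [{'at': [388.8, 164.3], 'p': 0.96}] 1.4 [381.3611 171.4498]
scene [{'at': [388.8, 164.3], 'p': 0.96}] 1.57 [387.3473 164.4034]
scene [{'at': [388.8, 164.3], 'p': 0.96}] 1.7 [391.5405 160.5698]
top [{'at': [382.6, 139.8], 'p': 0.89}] 1.4 [383.8119 156.5479]
top [{'at': [382.6, 139.8], 'p': 0.89}] 1.57 [384.2898 139.3536]
top [{'at': [382.6, 139.8], 'p': 0.89}] 1.7 [384.2751 127.5566]
```

>>> carry_out --commands '[[[-0.015,0.007,0],0,0],[[-0.03,0.014,0],0,0],[[-0.04,0.018,0],0,0],[[-0.04,0.018,0],0,0],[[-0.023,0.012,0],0,0],[[-0.01,0,0],0,0],[[0,0,0],0,0]]'

```text
time: 16.55
tool_pos: [0.6475, -0.213, 0.3744]
tool_rot: [3.141, -0.001, 3.055]
contact_force: [0.0, -0.5, -0.8]
opening: 0.0006
grip_force: 0.0
```

```bash
cat >> g.py <<'E'
save({'pixels':cv2.resize(C['scene']['pixels'][40:340,240:560],(640,600))},'s5')
E
python3 g.py | head -2
```

```text
16.55 [ 0.6475 -0.213   0.3744] [ 3.141  -0.001   3.0548] [-0.4303  0.6287  0.7069  0.0003  1.807  -1.9142] 0.000605780404418642 [ 0.0025 -0.5169 -0.7571]
case coords of TCP [0.1552 0.0001 0.3244]
```

View pics/s5.png

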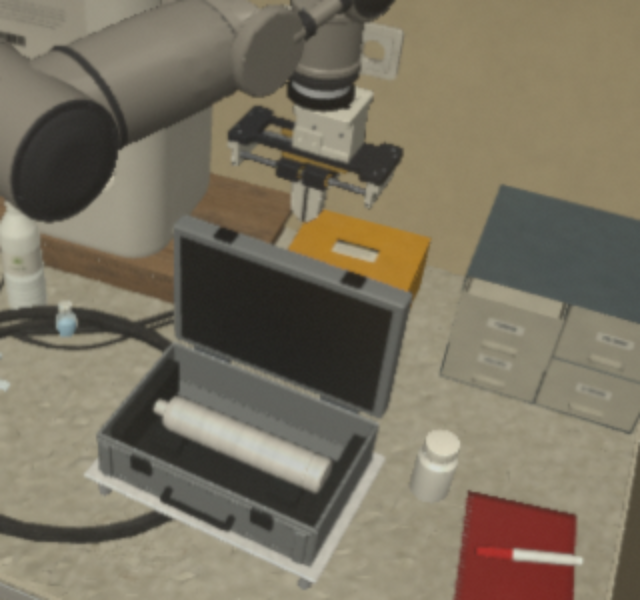

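>>> carry_out --commands '[[[0,0,0.015],0,0],[[0,0,0.025],0,0],[[0,0,0.015],0,0],[[0.004,0,0],0,0],[[0.004,0,0],0,0],[[0.003,0,0],0,0],[[0.003,0,0],0,0]]'

```text
time: 17.62
tool_pos: [0.6322, -0.2127, 0.3215]
tool_rot: [-3.141, 0.001, 3.054]
contact_force: [-0.2, 0.1, -0.7]
opening: 0.0005
grip_force: 0.0
```

>>> carry_out --commands '[[[0.003,0,0],0,0],[[0.003,0,0],0,0],[[0.003,0,0],0,0]]'

```text
time: 18.0
tool_pos: [0.6251, -0.212, 0.3221]
tool_rot: [-3.141, 0.007, 3.054]
contact_force: [7.4, -1.5, 4.7]
opening: 0.0006
grip_force: 3.7
```

```bash
python3 -c "
import numpy as np
r,h=.178,.0305
p=lambda t:np.array([-r*np.cos(t)+h*np.sin(t),r*np.sin(t)+h*np.cos(t)])
t=1.53
while t>0.02:
    d=p(t-.04)-p(t); print('%.2f [[%.4f,0,%.4f],0,0] abs case x %.4f z %.4f'%(t-.04,-d[0],-d[1],.1+p(t-.04)[0]+.0095,.142+p(t-.04)[1])); t-=.04"
```

```text
1.49 [[0.0072,0,-0.0008],0,0] abs case x 0.1255 z 0.3219
1.45 [[0.0072,0,-0.0005],0,0] abs case x 0.1183 z 0.3224
1.41 [[0.0072,0,-0.0002],0,0] abs case x 0.1111 z 0.3226
1.37 [[0.0072,0,0.0001],0,0] abs case x 0.1039 z 0.3225
1.33 [[0.0072,0,0.0004],0,0] abs case x 0.0967 z 0.3221
1.29 [[0.0072,0,0.0007],0,0] abs case x 0.0895 z 0.3215
1.25 [[0.0072,0,0.0009],0,0] abs case x 0.0823 z 0.3205
1.21 [[0.0071,0,0.0012],0,0] abs case x 0.0752 z 0.3193
1.17 [[0.0071,0,0.0015],0,0] abs case x 0.0681 z 0.3178
1.13 [[0.0070,0,0.0018],0,0] abs case x 0.0611 z 0.3160
1.09 [[0.0069,0,0.0021],0,0] abs case x 0.0542 z 0.3139
1.05 [[0.0068,0,0.0023],0,0] abs case x 0.0474 z 0.3116
1.01 [[0.0067,0,0.0026],0,0] abs case x 0.0407 z 0.3090
0.97 [[0.0066,0,0.0029],0,0] abs case x 0.0340 z 0.3061
0.93 [[0.0065,0,0.0031],0,0] abs case x 0.0275 z 0.3029
0.89 [[0.0064,0,0.0034],0,0] abs case x 0.0212 z 0.2995
0.85 [[0.0062,0,0.0037],0,0] abs case x 0.0149 z 0.2959
0.81 [[0.0061,0,0.0039],0,0] abs case x 0.0089 z 0.2920
0.77 [[0.0059,0,0.0041],0,0] abs case x 0.0029 z 0.2878
0.73 [[0.0057,0,0.0044],0,0] abs 
[... 349 characters left out ...]
-0.0332 z 0.2527
0.45 [[0.0043,0,0.0058],0,0] abs case x -0.0375 z 0.2469
0.41 [[0.0041,0,0.0060],0,0] abs case x -0.0416 z 0.2409
0.37 [[0.0038,0,0.0061],0,0] abs case x -0.0454 z 0.2348
0.33 [[0.0036,0,0.0063],0,0] abs case x -0.0490 z 0.2285
0.29 [[0.0033,0,0.0064],0,0] abs case x -0.0523 z 0.2221
0.25 [[0.0031,0,0.0065],0,0] abs case x -0.0554 z 0.2156
0.21 [[0.0028,0,0.0067],0,0] abs case x -0.0582 z 0.2089
0.17 [[0.0025,0,0.0068],0,0] abs case x -0.0608 z 0.2022
0.13 [[0.0023,0,0.0069],0,0] abs case x -0.0630 z 0.1953
0.09 [[0.0020,0,0.0069],0,0] abs case x -0.0650 z 0.1884
0.05 [[0.0017,0,0.0070],0,0] abs case x -0.0668 z 0.1814
0.01 [[0.0014,0,0.0071],0,0] abs case x -0.0682 z 0.1743
```

Push in a first short bout, then check.

>>> carry_out --commands '[[[0.005,0,-0.0005],0,0],[[0.007,0,-0.0005],0,0],[[0.0072,0,-0.0003],0,0],[[0.0072,0,0],0,0],[[0.0072,0,0.0003],0,0],[[0.0072,0,0.0006],0,0],[[0.0072,0,0.0009],0,0],[[0.007,0,0.0012],0,0]]'

```text
time: 19.0
tool_pos: [0.5698, -0.2069, 0.32]
tool_rot: [-3.141, 0.005, 3.054]
contact_force: [4.8, 0.7, 1.5]
opening: 0.0002
grip_force: 2.8
```

>>> carry_out --commands '[[[0.0071,0,0.0014],0,0],[[0.0071,0,0.0016],0,0],[[0.007,0,0.0018],0,0],[[0.0069,0,0.0021],0,0],[[0.0068,0,0.0023],0,0],[[0.0067,0,0.0026],0,0],[[0.0066,0,0.0029],0,0],[[0.0065,0,0.0031],0,0],[[0.0064,0,0.0034],0,0],[[0.0062,0,0.0037],0,0],[[0.0061,0,0.0039],0,0],[[0.0059,0,0.0041],0,0]]'

```text
time: 20.5
tool_pos: [0.4893, -0.2001, 0.2859]
tool_rot: [3.142, 0.0, 3.054]
contact_force: [4.4, -0.0, 0.4]
opening: 0.0006
grip_force: 1.8
```

>>> carry_out --commands '[[[0.0057,0,0.0048],0,0],[[0.0056,0,0.005],0,0],[[0.0054,0,0.0052],0,0],[[0.0052,0,0.0054],0,0],[[0.005,0,0.0056],0,0],[[0.0048,0,0.0056],0,0],[[0.0045,0,0.0056],0,0],[[0.0043,0,0.0058],0,0],[[0.0041,0,0.006],0,0],[[0.0038,0,0.0061],0,0]]'

```text
time: 21.75
tool_pos: [0.4411, -0.1959, 0.2306]
tool_rot: [-3.142, -0.0, 3.054]
contact_force: [2.1, 0.4, 2.4]
opening: 0.0007
grip_force: 1.3
```

>>> carry_out --commands '[[[0.0034,0,0.0063],0,0],[[0.0032,0,0.0064],0,0],[[0.0028,0,0.0065],0,0],[[0.0025,0,0.0065],0,0],[[0.002,0,0.006],0,0],[[0.0015,0,0.005],0,0],[[0.001,0,0.004],0,0],[[0,0,0],0,0]]'

```text
time: 22.75
tool_pos: [0.4246, -0.1942, 0.1898]
tool_rot: [3.141, -0.001, 3.054]
contact_force: [-0.8, -0.5, -0.5]
opening: 0.0003
grip_force: 0.0
```

>>> carry_out --commands '[[[0,0,-0.004],0,0],[[0.006,0,0],0,0],[[0.006,0,0],0,0],[[0,0,0.003],0,0],[[0,0,0.003],0,0],[[0,0,0.003],0,0],[[0,0,0.003],0,0],[[0,0,0.002],0,0],[[0,0,0.001],0,0],[[0,0,0],0,0]]'

```text
time: 24.0
tool_pos: [0.4132, -0.1933, 0.1792]
tool_rot: [3.141, 0.0, 3.054]
contact_force: [-0.3, 0.9, 1.4]
opening: 0.0004
grip_force: 0.3
```

>>> carry_out --commands '[[[0,0,0.001],0,0],[[0,0,0.001],0,0],[[0,0,0.001],0,0],[[0,0,0.0005],0,0],[[0,0,0],0,0]]'

```text
time: 24.62
tool_pos: [0.4129, -0.1933, 0.1757]
tool_rot: [3.141, -0.0, 3.054]
contact_force: [-2.5, 0.0, 3.6]
opening: 0.0004
grip_force: 1.8
```

>>> carry_out --commands '[[[0,0,0.0007],0,0],[[0,0,0.0007],0,0],[[0,0,0.0006],0,0],[[0,0,0],0,0]]'

```text
time: 25.12
tool_pos: [0.4129, -0.1933, 0.1738]
tool_rot: [3.141, -0.0, 3.054]
contact_force: [-2.9, -0.4, 4.7]
opening: 0.0006
grip_force: 2.2
```

>>> carry_out --commands '[[[0,0,0.0005],0,0],[[0,0,0.0005],0,0],[[0,0,0],0,0]]'

```text
time: 25.5
tool_pos: [0.4128, -0.1933, 0.1729]
tool_rot: [3.142, -0.001, 3.054]
contact_force: [-4.5, 0.1, 6.6]
opening: 0.0001
grip_force: 3.2
```

>>> carry_out --commands '[[[0,0,0.0005],0,0],[[0,0,0.0003],0,0],[[0,0,0],0,0]]'

```text
time: 25.88
tool_pos: [0.4128, -0.1933, 0.1727]
tool_rot: [-3.141, -0.0, 3.054]
contact_force: [-6.0, 1.8, 12.6]
opening: 0.0003
grip_force: 6.1
```

>>> carry_out --commands '[[[0.0003,0,0.0002],0,0],[[0,0,0],0,0]]'

```text
time: 26.12
tool_pos: [0.4128, -0.1933, 0.1727]
tool_rot: [-3.141, 0.001, 3.054]
contact_force: [-6.0, 2.1, 12.8]
opening: 0.0004
grip_force: 6.5
```

>>> carry_out --commands '[[[0,0,0.0003],0,0],[[0,0,0],0,0],[[0,0,0],0,0]]'

```text
time: 26.5
tool_pos: [0.4128, -0.1933, 0.1726]
tool_rot: [-3.141, 0.001, 3.054]
contact_force: [-6.1, 1.8, 15.8]
opening: 0.0007
grip_force: 7.8
```

>>> carry_out --commands '[[[0,0,0],0,0],[[0,0,0],0,0],[[0,0,0],0,0],[[0,0,0],0,0],[[0,0,0],0,0],[[0,0,0],0,0],[[0,0,0],0,0],[[0,0,0],0,0],[[0,0,0],0,0],[[0,0,0],0,0],[[0,0,0],0,0],[[0,0,0],0,0],[[0,0,0],0,0]]'

```text
time: 28.12
tool_pos: [0.4128, -0.1933, 0.1726]
tool_rot: [-3.141, 0.001, 3.054]
contact_force: [-6.2, 1.5, 15.4]
opening: 0.0007
grip_force: 7.8
```

Held about 1.6 s at 15.5 N. Now back off and look.

>>> carry_out --commands '[[[0,0,-0.001],0,0],[[0,0,-0.003],0,0],[[0,0,-0.01],0,0],[[0,0,-0.03],0,0],[[0,0,-0.05],0,0],[[0,0,-0.05],0,0],[[0.02,0.05,-0.02],0,0],[[0,0.05,0],0,0],[[0,0.05,0],0,0],[[0,0.05,0],0,0],[[0,0.03,0],0,0],[[0,0,0],0,0],[[0,0,0],0,0]]'

```text
time: 29.75
tool_pos: [0.4131, 0.0371, 0.3357]
tool_rot: [-3.141, 0.0, 3.054]
contact_force: [-0.2, 0.2, -0.2]
opening: 0.0007
grip_force: 0.0
```

```bash
cat > k.py <<'E'
from h import *
from scipy.spatial.transform import Rotation as Ro
np.set_printoptions(precision=4,suppress=True)
o=np.array([.4929,-.1995,.05]);R=Ro.from_euler('z',-.088).as_matrix()
C={k:robot.read_camera(k) for k in('scene','top')}
print(robot.observe()['tool_pos'],robot.observe()['contact_force'])
for k in C:
    print(k,robot.tip_of(C[k],'lid_front')[:1])
    for th in(0,.03,.06): print(th,proj(C[k],o+R@np.array([.1-.2*np.cos(th)+.0305*np.sin(th),0,.075+.2*np.sin(th)+.0305*np.cos(th)])))
save({'pixels':cv2.resize(C['scene']['pixels'][140:420,240:560],(800,600))[:600]},'s6')
E
python3 k.py
```

```text
[0.4131 0.0366 0.3356] [-0.3305 -0.5811 -0.7485]
scene [{'at': [340.0, 270.6], 'p': 0.67}]
0 [340.6011 272.6779]
0.03 [340.8489 270.8062]
0.06 [341.1341 268.8809]
top [{'at': [364.7, 274.0], 'p': 0.78}]
0 [366.2481 272.5687]
0.03 [366.6525 271.8197]
0.06 [367.0637 270.9777]
```

View pics/s6.png

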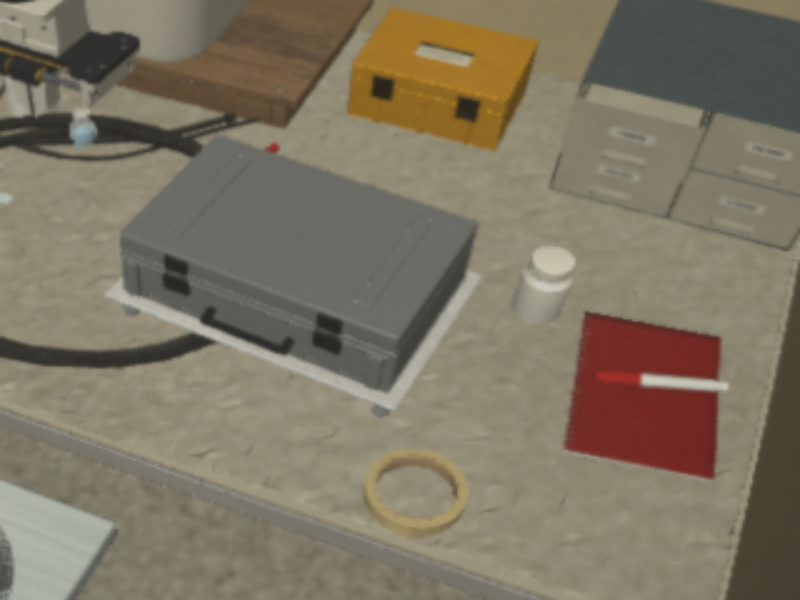

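The lid is shut evenly all round, with the latches meeting at (175,272) and (327,333). The tips bottomed out at z = 0.1556, where the closed lid's outer face belongs. The bottle, vial and tape have not moved.

```bash
python3 -c "
from cell import robot
print(robot.hand_in())"
```

```text
the job is handed in; nothing more can be done
None
```

The tube lies in the cradle under the lid, which I pushed shut slowly without a slam and pressed near its front edge at about 15.5 N for over 1.6 s; the most I read on the lid was about 17 N, the bystanders stayed put, and the job is handed in (about 30 s used, verdict not shown).

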